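# Fit the cone on the citrus press

## Task

Fit the steel reamer cone on the electric citrus press: stand it over the spindle, press lightly and turn it until you feel its drive key drop into a keyway, stop turning there, and leave the cone sitting fully down and upright, let go. The press starts when its spindle is pushed down hard and its gearbox cannot be turned by hand, so keep the pressure light and never force it. Do not tip the cone over, and leave the glass, the lemon and the little bowl where they are.

Things in the scene. Friction and masses are not known exactly. Their poses are not given: they have to be found in the camera images.
- cone_mid (a point): Centre of the loose brushed-steel reamer cone, on its axis, 50 mm above its lower rim. It stands upright on the worktop, 99 mm tall, 0.24 to 0.34 kg: a plain round barrel, 58 mm in diameter, from the rim up to 56 mm, and a ribbed dome above. Hold the barrel. z points up the cone's axis, x to the side of its drive key.
- cone: The same cone; origin at the centre of its lower rim, axes as cone_mid. It is open below: inside, a socket (23 mm bore, 35 mm outside) fits over the spindle's post. The socket's flat lower end is 20 mm above the rim, and from it one drive key hangs on the +x side: 5 mm wide, 8 mm long, 11 to 17.5 mm from the axis.
- spindle_top (a point): Top of the spindle's round post (17 mm thick, tapered nose), on the upright axis of the press, 125 mm above the worktop; z up. The flat drive face round the post lies 20 mm lower, down in a chimney (45 mm outside, 41 mm inside, top 4 mm below the post's). Cone fully down: cone_mid 10 mm above this point, rim 85 mm above the worktop; key still riding on the face: 8 mm higher.
- drive_face (a point): Centre of the drive face, on the axis, 105 mm above the worktop (this frame does not turn with the drive). It has four keyways, 6.5 mm wide and 10 mm deep, 90 degrees apart, running out from the post. How they are turned is not known: the spindle stopped at any angle, and cannot be turned by hand. The cone may sit in any of them.
- press (a joint): How far the spindle (post and drive face) is pushed down against its spring, in m: 0 = up, at most 0.007. It begins to give at about 5 N and takes 1.2 N more for each mm; the motor would start at 5 mm, about 11 N. It springs up again, and the push goes slack, when the key drops into a keyway.
- juicer: The citrus press, fixed: steel motor base with a black bowl 154 mm across, rim 112 mm and floor 78 mm above the worktop, round the chimney and spindle. Origin under its centre on the worktop, z up, spout to -x. It may be damaged if the cone is forced against it, down or in turning, with more than 15 N in all.
- juice_glass: Small clear glass, 55 mm wide and 63 mm tall, standing under the spout; leave it
- lemon: Lemon, 72 x 55 mm, lying on the chopping board; leave it
- bowl: Small grey dip bowl, 105 mm wide and 58 mm tall, beyond the cone; leave it
There are look-alikes about, which are no part of the job. What is shaped like the cone but red is not meant.

How it is judged (in metres and radians):
On the way:
1. the cone is lifted clear of the worktop (height (world z) of cone above 0.06 m), for 0.1 s.
At the end, for the whole second after the job is handed in: The cone sits fully down on the spindle with its key in a keyway (its centre within 3 mm of the height of 10 mm above the spindle's top, within 4 mm of its axis), upright within 4 degrees, at rest and released, with the spindle sprung up (z of cone_mid in the frame of spindle_top between 0.005 and 0.013 m and horizontal distance between cone_mid and spindle_top below 0.004 m and angle between cone's own z axis and vertical below 0.07 rad and value of joint press below 0.0025 m and linear speed of cone below 0.01 m/s); the robot touches nothing.
It fails at once if the spindle is pushed down 5 mm or more, which starts the motor (value of joint press above 0.005 m).
It fails at once if the cone is forced against the press with more than 15 N (contact force between cone and juicer above 15 N).
It fails at once if the cone is tipped over (angle between cone's own z axis and vertical above 0.6 rad).
It fails at once if the glass, the lemon or the little bowl is moved by more than 2 cm (distance of any of juice_glass, lemon, bowl from where it was at the start of the episode above 0.02 m).
It also fails if it takes over 64 s, if anything falls off the work surface, if the arm or the gripper's body presses on something with over 40 N, if the wrist force passes 120 N, or if a joint passes its speed limit or range.

## Robot

A 7-joint arm with a two-finger parallel gripper is mounted at the origin on a cart in front of the work surface, level with it; the furniture and walls round the work are solid. World frame = base frame: x ahead of the robot, y to its left, z up, the work surface at z = 0. Lengths are in mm, angles in degrees, forces in N, time in s.
With the tool pointing down it reaches from about 400 to 850 mm from the base axis. Payload 10.4 kg.
Tool frame: the origin (TCP) lies on the centre line of the jaws, within the pads' length; the fingertips stand 8 mm ahead of it and the grasp point (between the pads) lies 11 mm behind it (finger_overhang is the distance from the TCP to the fingertips, in mm); z points along the fingers, y is the line along which they close (so a half turn about z gives the same grasp; the last joint's range is limited). The gripper opens to 85 mm and grips with 20 to 120 N. Pads are 22 mm wide; open, the fingers measure 114 mm over their backs; the gripper's body (76 mm by 85 mm) begins 54 mm behind the grasp point. The pads swing forward as they close: fully open they stand 13 mm farther back than shut.
Start: joints at [-76.066, 19.034, -3.707, 83.658, 1.238, 77.344, -5.071], TCP at [164.161, 603.077, 239.338] pointing down, gripper open.
Joint ranges: [-148.97, 148.97], [-28.65, 121.19], [-84.17, 76.75], [9.2, 138.47], [-72.65, 252.65], [3.7, 117.97], [-149.18, 149.18]. Speed limits (degrees/s): [127.2, 127.2, 159.86, 159.86, 180, 180, 180].

## Interface

Orientations are given as a 3x3 rotation matrix whose columns are the frame's x, y, z axes.
In Python, from station import observe, capture, sign_off, masks_of, place_of, finger_overhang gives the robot as it stands.
- The arm moves only by the tool move_arm, never from a script. Its arguments are lists of equal length, an entry for each row: "twist": the turn, a rotation vector about the tool's x, y, z in degrees, a list of three; "delta_pos": the shift along the tool's x, y, z in cm, a list of three; "fingers": the opening in per cent of the stroke, from 0 (shut) to 100 (fully open). A call has 1 to 10 rows; each row is the pose to reach, as a shift and turn from the pose commanded when the call began, along the tool's axes at that moment; what a row does not reach only later rows make up. A row lasts 1/10 s, in which the tool goes at most 50 mm and 8.59 degrees, less where a joint would pass 70% of its speed; a pose out of reach is approached as far as the arm can. A call with a gripper value outside its range is refused whole. The fingers move at their own pace and stop on an object; "squeeze" is the grip in N (left out, the last holds). Time passes only in rows, so rows that repeat a pose let the fingers close. It gives the time, the measured TCP pose, the force, the opening and the grip force at its end, in the units of the state.
- observe(): the state, without advancing time (a new reading comes with each control period).
- capture(name): name is "side" or "top"; returns a dict with "color" (480x640x3 uint8, red, green, blue), "vertical_fov" (degrees; the focal length in pixels is half the picture's height over the tangent of half this angle, whatever the lens; pixels are square), "cx", "cy" (the principal point, pixels), "rvec" (rotation vector, rad) and "tvec" (3), from world to camera coordinates, as OpenCV has them. Camera axes: x right, y down, z forward; pixel columns grow to the right and rows downward; lengths in mm; the calibration is good to about 2 mm. A picture is of the moment at which its call begins. There is no depth.
- sign_off(): hands the job in; it is judged then, once.
Trained networks look in a picture, given as the dict that the camera call returned (one of the last four; its "shot" number tells which), for a name from the list of things; names that differ only in an ending like _2 or _b are one class to them, and where a whole thing is asked for, a point or a joint stands for the part that bears it (a point fixed in the world has none). Each returns a list of dicts, best first, with "score" (0 to 1); they miss things now and then, are a little off and sometimes report something else, mostly with a low value. They report only what shows in the picture. A call takes as long as a camera call. They do not tell look-alikes from the thing itself.
- masks_of(picture, thing): "region" (480x640 bool, what is visible of it) and "pixel" ([row, column] in pixels, amid what is visible of it).
- place_of(picture, thing): "pixel" ([row, column] in pixels: a listed point, or the origin of a listed thing).
The state is a dict: "time": time; "qpos": joint angles; "dq": joint speeds; "joint_torque": joint torques, N m; "tool_pos": TCP position; "tcp_rot": TCP orientation; "wrist_force": force on the tool from outside, world axes, zero at the start; "torque": the same for the moment, N m; "grip_width": finger opening in mm; "finger_force": force on a finger pad.
Only numpy, scipy, OpenCV 4.12 (cv2) and the standard library are available. Lean on these libraries where they do the work, as an engineer would, in place of code of your own. Each camera call takes 0.05 s, during which the arm holds its last target. There are 200 camera calls.

## Working session

There is one attempt and no reset: what is moved stays moved. The work goes in short steps, Python scripts to look and compute and a tool call to move; the robot and the scene stay as the last step left them, time stands still between calls to the robot, and variables do not carry over. Pictures are saved under pics/ and viewed, at most 10 in all, crops included, and the job is handed in when it is done.

Besides the shell and the picture viewer there is one more tool, called after "Request:" by a JSON object that holds its "op" and its "data", one argument or row to a line. move_arm: Moves the arm, as the interface text tells. Its arguments: {"type":"object","properties":{"twist":{"type":"array"},"delta_pos":{"type":"array"},"fingers":{"type":"array"},"squeeze":{"type":"number"}},"required":["twist","delta_pos","fingers"]}

```bash
mkdir -p pics; cat > h.py <<'E'
import numpy as np, cv2
from station import *
def K(p):
    f=240/np.tan(np.radians(p["vertical_fov"])/2); return np.array([[f,0,p["cx"]],[0,f,p["cy"]],[0,0,1.]])
def ray(p,px):
    R=cv2.Rodrigues(np.array(p["rvec"],float))[0];t=np.array(p["tvec"],float).ravel()
    d=R.T@np.linalg.inv(K(p))@np.array([px[1],px[0],1.]); return -R.T@t,d/np.linalg.norm(d)
def atz(p,px,z):
    c,d=ray(p,px); return c+d*(z-c[2])/d[2]
def tri(pairs):
    A=np.zeros((3,3));b=np.zeros(3)
    for p,px in pairs:
        c,d=ray(p,px);M=np.eye(3)-np.outer(d,d);A+=M;b+=M@c
    x=np.linalg.solve(A,b)
    return x,[round(float(np.linalg.norm(np.cross(x-ray(p,px)[0],ray(p,px)[1]))),1) for p,px in pairs]
def proj(p,X):
    return cv2.projectPoints(np.array(X,float).reshape(-1,3),np.array(p["rvec"],float),np.array(p["tvec"],float),K(p),None)[0].reshape(-1,2)
E
python3 - <<'E'
from h import *
np.set_printoptions(precision=1,suppress=True)
P={n:capture(n) for n in("side","top")}
for n,p in P.items():
    cv2.imwrite(f"pics/{n}0.png",p["color"][:,:,::-1])
    print(n,ray(p,[240,320])[0],p["vertical_fov"])
    for th,z in(("cone_mid",50),("cone",0),("spindle_top",125),("drive_face",105),("juicer",0),("juice_glass",0),("lemon",30),("bowl",0)):
        for r in place_of(p,th)[:3]: print(th,np.round(r["score"],2),np.array(r["pixel"]),atz(p,r["pixel"],z))
s=observe();print(s["time"],s["tool_pos"],np.array(s["tcp_rot"]),s["wrist_force"],s["grip_width"],finger_overhang)
E
```

```text
side [693.5 755.6 810.8] 51.22420300834018
cone_mid 0.87 [234.6 320.1] [ 468.  -164.2   50. ]
cone_mid 0.6 [203.4 331.2] [ 406.2 -282.3   50. ]
cone 0.8 [252.6 317.4] [ 477.9 -158.     0. ]
cone 0.64 [240.9 358.4] [ 366.6 -171.8   -0. ]
cone 0.63 [219.2 331.5] [ 406.7 -279.6    0. ]
spindle_top 0.79 [298.8 370. ] [450.2 139.5 125. ]
drive_face 0.79 [308.4 369.1] [453.  144.6 105. ]
juicer 0.67 [343.6 367.5] [452.2 143.4   0. ]
juice_glass 0.62 [235.5 324.8] [ 442.5 -217.6    0. ]
juice_glass 0.57 [358.7 314.3] [565.  149.2   0. ]
lemon 0.77 [174.6 298.3] [ 450.7 -478.7   30. ]
lemon 0.37 [348.6 365.9] [468.1 176.6  30. ]
bowl 0.78 [243.1 268.5] [ 587.6 -229.4    0. ]
top [ 304.9 -127.6 1613.6] 43.02179875145877
cone_mid 0.8 [285.6 324.9] [ 362.  -169.3   50. ]
cone_mid 0.72 [262.6 363.3] [ 418.5 -269.9   50. ]
cone_mid 0.59 [247.6 317.1] [ 460.4 -152.    50. ]
cone 0.9 [247.7 317.4] [ 465.1 -153.6    0. ]
cone 0.67 [267.4 363.7] [ 409.4 -275.     0. ]
cone 0.66 [282.7 324.7] [ 371.5 -170.3    0. ]
spindle_top 0.97 [250.7 197.5] [452.9 142.6 125. ]
drive_face 0.78 [250.7 198.8] [454.8 143.  105. ]
juicer 0.72 [255.9 205.7] [450.9 143.6   0. ]
juicer 0.56 [247.8 318.4] [ 464.7 -156.2    0. ]
juice_glass 0.59 [213.8 201.2] [564.3 154.8   0. ]
lemon 0.69 [247.2 456.7] [ 454.  -517.7   30. ]
bowl 0.85 [205.3 346.4] [ 577.4 -234.5    0. ]
bowl 0.15 [249.7 199.2] [467.9 160.8   0. ]
0.9 [164.1 603.1 239.4] [[-1.   0.3  0. ]
 [ 0.3  1.   0. ]
 [ 0.   0.  -1. ]] [ 0.6 -0.5  0.8] 85.42228909337214 8.0
```

```bash
python3 - <<'E'
import cv2
a=cv2.imread("pics/side0.png")[150:420,200:470];b=cv2.imread("pics/top0.png")[170:330,150:480]
cv2.imwrite("pics/side0c.png",cv2.resize(a,None,fx=2.2,fy=2.2,interpolation=3))
cv2.imwrite("pics/top0c.png",cv2.resize(b,None,fx=2.4,fy=2.4,interpolation=3))
E
```

```text
(no output)
```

View pics/side0c.png

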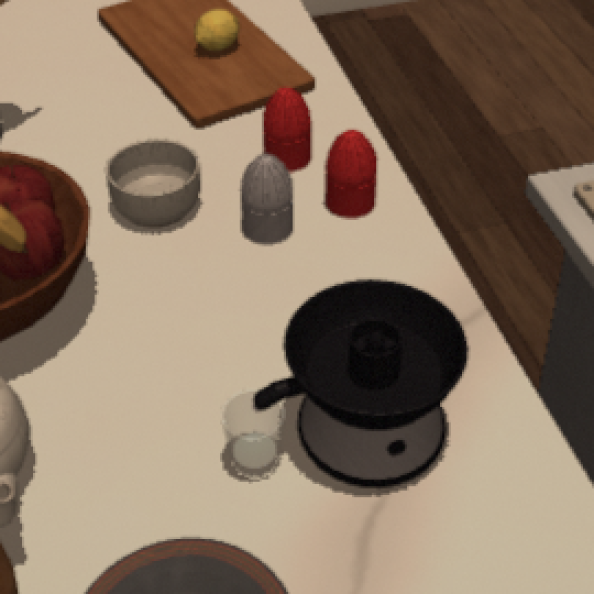

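View pics/top0c.png

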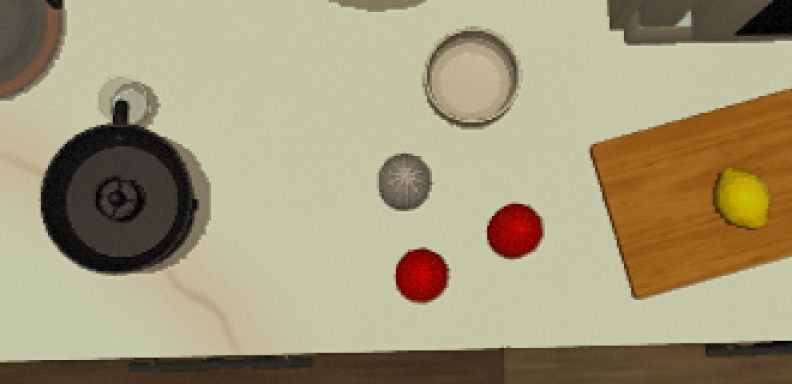

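```bash
cat >> h.py <<'E'
def hull_fit(views,x0,prof):
    """fit xyz of an upright body of revolution (prof: [(z,r)]) to mask bounding boxes"""
    from scipy.optimize import least_squares
    a=np.linspace(0,2*np.pi,60)
    B=np.array([[r*np.cos(t),r*np.sin(t),z] for z,r in prof for t in a])
    def bb(u): return np.r_[u.min(0),u.max(0)]
    def f(x): return np.concatenate([bb(proj(p,B+x))-b for p,b in views])
    s=least_squares(f,x0); return s.x,s.fun
def mbox(m):
    m=cv2.connectedComponentsWithStats(m.astype(np.uint8));i=1+np.argmax(m[2][1:,4]);x,y,w,h,_=m[2][i]; return np.array([x-.5,y-.5,x+w-.5,y+h-.5])
CONE=[(0,29),(56,29),(75,22),(90,12),(99,2)]
E
python3 - <<'E'
from h import *
np.set_printoptions(precision=2,suppress=True)
P={n:capture(n) for n in("side","top")}
def near(p,th,z,xy):
    L=place_of(p,th); return min(L,key=lambda r:np.linalg.norm(atz(p,r["pixel"],z)[:2]-xy))["pixel"]
for th,z,xy in(("cone_mid",50,(465,-155)),("cone",0,(465,-155)),("spindle_top",125,(452,142)),("drive_face",105,(452,142))):
    print(th,*tri([(p,near(p,th,z,xy)) for p in P.values()]))
V=[]
for n,p in P.items():
    q=proj(p,[465,-155,50])[0]
    L=masks_of(p,"cone");m=min(L,key=lambda r:np.linalg.norm(np.array(r["pixel"])[::-1]-q))
    V.append((p,mbox(m["region"])));print(n,m["score"],m["pixel"],V[-1][1])
print(hull_fit(V,np.array([465,-155,0.]),CONE))
s=observe();R=np.array(s["tcp_rot"]);print(R,s["tool_pos"])
E
```

```text
cone_mid [ 462.8  -157.29   44.17] [2.6, 2.6]
cone [ 472.32 -156.67   -2.95] [5.3, 5.3]
spindle_top [450.47 137.97 124.65] [0.1, 0.1]
drive_face [449.73 144.45 102.77] [3.9, 3.9]
side 0.72 [209.3, 330.3] [318.5 190.5 340.5 227.5]
top 0.97 [245.2, 319.5] [306.5 234.5 329.5 258.5]
(array([ 450.82, -151.79,   90.83]), array([-3.5 , -3.05, -0.21,  3.09, -0.82,  1.17,  0.12,  2.79]))
[[-0.96  0.26  0.  ]
 [ 0.26  0.96  0.  ]
 [-0.    0.   -1.  ]] [164.16 603.07 239.33]
```

Request:
{"op": "move_arm", "data": {
  "twist": [
    [0,0,0],
    [0,0,0],
    [0,0,0],
    [0,0,-5],
    [0,0,-10],
    [0,0,-15],
    [0,0,-15],
    [0,0,-15],
    [0,0,-15],
    [0,0,-15]
  ],
  "delta_pos": [
    [-44.2,-35,-6],
    [-44.2,-35,-6],
    [-44.2,-35,-6],
    [-44.2,-35,-6],
    [-44.2,-35,-6],
    [-44.2,-35,-6],
    [-44.2,-35,-6],
    [-44.2,-35,-6],
    [-44.2,-35,-6],
    [-44.2,-35,-6]
  ],
  "fingers": [100,100,100,100,100,100,100,100,100,100]
}}

```text
time: 2.5
tool_pos: [460.1, 201.0, 292.8]
tcp_rot: [[-1.0, 0.004, 0.001], [0.004, 1.0, 0.001], [-0.001, 0.001, -1.0]]
wrist_force: [1.5, 0.1, 0.1]
grip_width: 85.4
finger_force: 0.0
```

```bash
python3 - <<'E'
from h import *
np.set_printoptions(precision=2,suppress=True)
p=capture("side");t=capture("top")
print(hull_fit([(p,np.array([309.5,219.5,333,260])),(t,np.array([306.5,234.5,329.5,258.5]))],np.array([465,-155,0.]),CONE))
s=observe();print(s["time"],s["qpos"],s["tool_pos"],np.array(s["tcp_rot"]))
E
```

```text
(array([ 466.29, -154.81,    1.31]), array([ 0.15,  0.18,  0.98, -0.07,  0.4 , -0.69, -0.04, -0.45]))
2.6 [-45.34   1.35  17.51  97.91  -0.31  80.67  61.41] [463.04 196.25 293.35] [[-1.    0.01  0.  ]
 [ 0.01  1.   -0.  ]
 [-0.   -0.   -1.  ]]
```

Request:
{"op": "move_arm", "data": {
  "twist": [
    [0,0,0],
    [0,0,0],
    [0,0,0],
    [0,0,0],
    [0,0,0],
    [0,0,0],
    [0,0,0],
    [0,0,0],
    [0,0,0],
    [0,0,0]
  ],
  "delta_pos": [
    [-0.3,-35.1,5.3],
    [-0.3,-35.1,5.3],
    [-0.3,-35.1,5.3],
    [-0.3,-35.1,5.3],
    [-0.3,-35.1,5.3],
    [-0.3,-35.1,5.3],
    [-0.3,-35.1,5.3],
    [-0.3,-35.1,5.3],
    [-0.3,-35.1,5.3],
    [-0.3,-35.1,5.3]
  ],
  "fingers": [100,100,100,100,100,100,100,100,100,100]
}}

```text
time: 3.6
tool_pos: [461.0, -147.0, 239.3]
tcp_rot: [[-1.0, 0.003, 0.0], [0.003, 1.0, 0.0], [-0.0, 0.0, -1.0]]
wrist_force: [0.2, -0.1, -0.1]
grip_width: 85.2
finger_force: 0.0
```

```bash
python3 - <<'E'
from h import *
np.set_printoptions(precision=3,suppress=True)
p=capture("side")
cv2.imwrite("pics/a.png",cv2.resize(p["color"][130:330,220:440,::-1],None,fx=2.7,fy=2.7))
s=observe();print(s["time"],s["qpos"],s["tool_pos"],np.array(s["tcp_rot"]),s["wrist_force"])
E
```

```text
3.65 [-26.443  -0.589  39.021 106.113   0.358  74.345 102.38 ] [ 461.127 -146.609  239.278] [[-1.     0.002  0.   ]
 [ 0.002  1.     0.   ]
 [-0.     0.    -1.   ]] [0.167 0.169 0.03 ]
```

View pics/a.png

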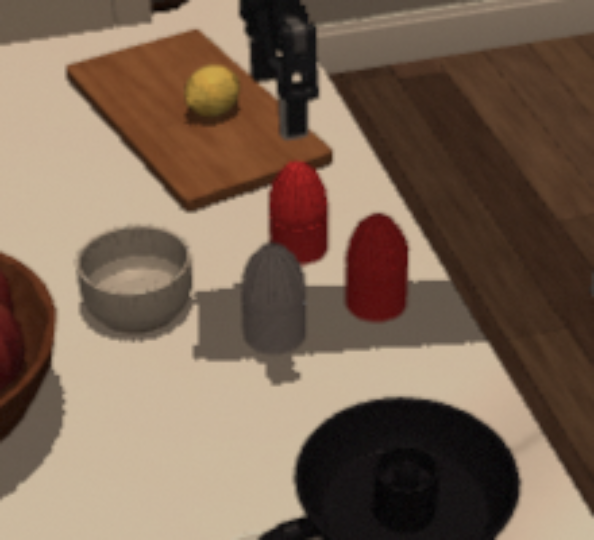

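Request:
{"op": "move_arm", "data": {
  "twist": [
    [0,0,0],
    [0,0,0],
    [0,0,0],
    [0,0,0],
    [0,0,0],
    [0,0,0],
    [0,0,0]
  ],
  "delta_pos": [
    [-0.5,-0.8,4],
    [-0.5,-0.8,8],
    [-0.5,-0.8,12],
    [-0.5,-0.8,14],
    [-0.5,-0.8,14],
    [-0.5,-0.8,14],
    [-0.5,-0.8,14]
  ],
  "fingers": [100,100,100,100,100,100,100]
}}

```text
time: 4.35
tool_pos: [467.0, -155.8, 100.7]
tcp_rot: [[-1.0, 0.003, 0.003], [0.003, 1.0, 0.0], [-0.003, 0.0, -1.0]]
wrist_force: [1.0, 0.2, 0.5]
grip_width: 85.5
finger_force: 0.0
```

```bash
python3 - <<'E'
from h import *
np.set_printoptions(precision=3,suppress=True)
for n in ("top","side"):
    p=capture(n)
    q=proj(p,[466,-155,50])[0].astype(int)
    cv2.imwrite(f"pics/b{n}.png",cv2.resize(p["color"][q[1]-40:q[1]+40,q[0]-40:q[0]+40,::-1],None,fx=5,fy=5))
s=observe();print(s["time"],s["tool_pos"],s["wrist_force"])
cv2.imwrite("pics/b.png",np.hstack([cv2.imread("pics/btop.png"),cv2.imread("pics/bside.png")]))
E
```

```text
4.45 [ 466.758 -155.969  100.525] [-0.621 -0.177 -0.268]
```

View pics/b.png

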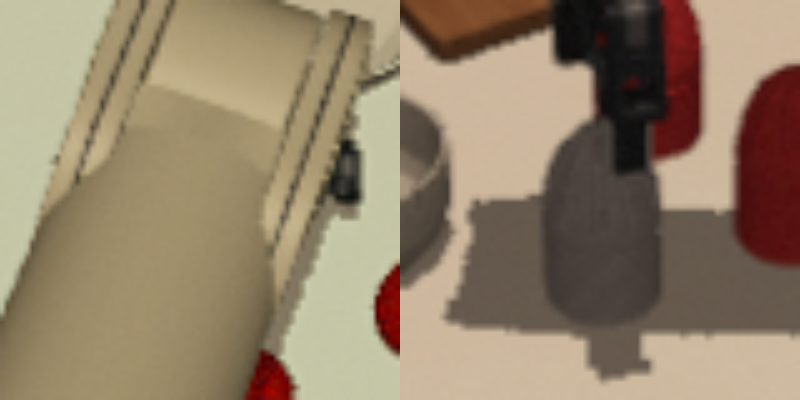

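```bash
python3 - <<'E'
from h import *
p=capture("side")
q=proj(p,[466,-155,50])[0].astype(int)
print(proj(p,[[467,-111,95],[467,-106,105],[466,-155,99]])-q+40)
E
```

```text
[[45.0023261  37.15795737]
 [45.50863838 35.03430808]
 [40.38095779 24.5720019 ]]
```

Request:
{"op": "move_arm", "data": {
  "twist": [
    [0,0,0],
    [0,0,0],
    [0,0,0],
    [0,0,0],
    [0,0,0],
    [0,0,0]
  ],
  "delta_pos": [
    [0,-0.0,2],
    [0,0,4],
    [0,0,5.4],
    [0,0,6.1],
    [0,0,6.2],
    [0,0,6.2]
  ],
  "fingers": [100,100,100,100,100,100]
}}

```text
time: 5.1
tool_pos: [466.1, -156.3, 37.6]
tcp_rot: [[-1.0, 0.004, 0.0], [0.004, 1.0, -0.0], [-0.0, -0.0, -1.0]]
wrist_force: [1.1, 0.5, 0.2]
grip_width: 85.3
finger_force: 0.0
```

Request:
{"op": "move_arm", "data": {
  "twist": [
    [0,0,0],
    [0,0,0],
    [0,0,0],
    [0,0,0],
    [0,0,0],
    [0,0,0],
    [0,0,0],
    [0,0,0]
  ],
  "delta_pos": [
    [0,0,0],
    [0,0,0],
    [0,0,0],
    [0,0,0],
    [0,0,0],
    [0,0,0],
    [0,0,0],
    [0,0,0]
  ],
  "fingers": [80,70,60,50,50,50,50,50],
  "squeeze": 40
}}

```text
time: 5.9
tool_pos: [466.3, -155.9, 38.2]
tcp_rot: [[-1.0, 0.004, 0.001], [0.004, 1.0, 0.001], [-0.001, 0.001, -1.0]]
wrist_force: [-2.6, 3.1, 11.7]
grip_width: 56.8
finger_force: 40.1
```

Request:
{"op": "move_arm", "data": {
  "twist": [
    [0,0,0],
    [0,0,0],
    [0,0,0],
    [0,0,0],
    [0,0,0],
    [0,0,0],
    [0,0,0],
    [0,0,0],
    [0,0,0],
    [0,0,0]
  ],
  "delta_pos": [
    [0,0,-1],
    [0,0,-3],
    [0,0,-6],
    [0,0,-10],
    [0,0,-14],
    [0,0,-17],
    [0,0,-17],
    [0,0,-17],
    [0,0,-17],
    [0,0,-17]
  ],
  "fingers": [50,50,50,50,50,50,50,50,50,50]
}}

```text
time: 6.9
tool_pos: [464.9, -156.0, 205.9]
tcp_rot: [[-1.0, 0.004, -0.002], [0.004, 1.0, -0.0], [0.002, -0.0, -1.0]]
wrist_force: [0.0, 0.1, -2.9]
grip_width: 56.8
finger_force: 44.4
```

```bash
python3 - <<'E'
from h import *
np.set_printoptions(precision=3,suppress=True)
p=capture("side"); s=observe();T=np.array(s["tool_pos"])
print(s["time"],T,s["wrist_force"],s["torque"],s["qpos"],s["grip_width"])
q=proj(p,T)[0].astype(int);print(q)
cv2.imwrite("pics/c.png",cv2.resize(p["color"][q[1]-50:q[1]+50,q[0]-50:q[0]+50,::-1],None,fx=5,fy=5))
for r in place_of(p,"cone_mid")[:3]: print(r["score"],r["pixel"],atz(p,r["pixel"],T[2]+13))
for r in masks_of(p,"cone")[:3]: print(r["score"],r["pixel"],mbox(r["region"]))
E
```

```text
6.95 [ 465.074 -156.081  206.066] [ 0.397  0.555 -2.672] [-0.005 -0.047  0.009] [-26.583   2.509  41.392 107.91   -1.718  70.336 105.127] 56.438098843915924
[320 181]
0.85 [226.4, 358.8] [440.346  37.426 219.066]
0.84 [179.6, 319.6] [ 469.476 -145.845  219.066]
0.69 [202.4, 331.4] [468.643 -54.967 219.066]
0.97 [191.3, 311.6] [305.5 161.5 333.5 204.5]
0.88 [216.8, 331.0] [317.5 193.5 340.5 228.5]
0.59 [229.0, 356.8] [346.5 208.5 370.5 248.5]
```

View pics/c.png

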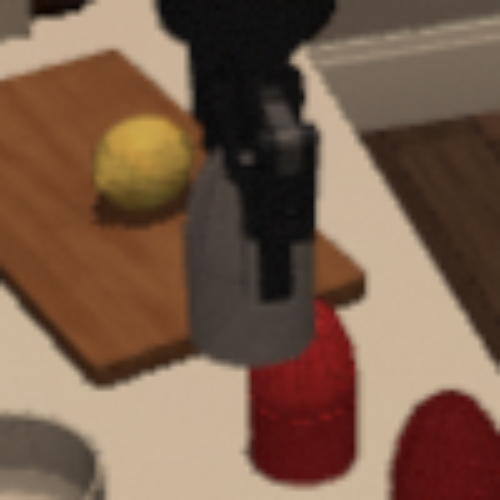

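```bash
python3 - <<'E'
from h import *
from scipy.optimize import least_squares
np.set_printoptions(precision=2,suppress=True)
acc={}
for k in range(4):
    P={n:capture(n) for n in("side","top")}
    for n,p in P.items():
        for th,z in(("spindle_top",125),("drive_face",105),("juicer",0)):
            L=[atz(p,r["pixel"],z)[:2] for r in place_of(p,th)]
            L=[x for x in L if np.linalg.norm(x-[452,142])<25]
            if L: acc.setdefault((n,th),[]).append(L[0])
for k,v in acc.items(): print(k,np.mean(v,0),np.std(v,0))
a=np.linspace(0,2*np.pi,360,endpoint=False)
for n,p in P.items():
    g=cv2.cvtColor(p["color"],cv2.COLOR_RGB2GRAY).astype(np.float32); g=cv2.GaussianBlur(g,(0,0),.7)
    # bowl rim: strongest outward brightening near expected R=77 at z=112, per azimuth
    pts=[];c=np.array([452,142])
    rr=np.arange(68,90,.5)
    for t in a:
        X=np.c_[c[0]+rr*np.cos(t),c[1]+rr*np.sin(t),np.full(len(rr),112)]
        u=proj(p,X).astype(np.float32); v=cv2.remap(g,u[:,0][None],u[:,1][None],1)[0]
        d=np.gradient(v);i=d.argmax()
        if d[i]>3: pts.append((c[0]+rr[i]*np.cos(t),c[1]+rr[i]*np.sin(t),t))
    pts=np.array(pts)
    f=lambda x:np.hypot(pts[:,0]-x[0],pts[:,1]-x[1])-x[2]
    s=least_squares(f,[452,142,77],loss="soft_l1",f_scale=1); print(n,len(pts),s.x,np.median(abs(f(s.x))))
    f2=lambda x:np.hypot(pts[:,0]-x[0],pts[:,1]-x[1])-77
    print(least_squares(f2,[452,142],loss="soft_l1",f_scale=1).x)
E
```

```text
('side', 'spindle_top') [452.54 142.34] [3.49 3.54]
('side', 'drive_face') [454.26 142.3 ] [2.49 3.57]
('side', 'juicer') [459.76 146.83] [2.49 3.9 ]
('top', 'spindle_top') [450.97 139.3 ] [5.24 3.92]
('top', 'drive_face') [452.57 150.33] [3.97 0.56]
('top', 'juicer') [451.33 142.36] [2.89 3.92]
side 311 [451.72 145.85  79.15] 0.8915898817427745
[450.84 143.96]
top 360 [449.52 142.31  79.02] 1.0117990526221874
[449.74 143.06]
```

Request:
{"op": "move_arm", "data": {
  "twist": [
    [0,0,0],
    [0,0,0],
    [0,0,0],
    [0,0,0],
    [0,0,0],
    [0,0,0],
    [0,0,0],
    [0,0,0],
    [0,0,0],
    [0,0,0]
  ],
  "delta_pos": [
    [0.2,3,0],
    [0.4,7,0],
    [0.7,11.5,0],
    [0.9,16,0],
    [1.1,20.5,0],
    [1.3,24.5,0],
    [1.5,27.5,0],
    [1.57,29.2,0],
    [1.57,29.79,0],
    [1.57,29.79,0]
  ],
  "fingers": [50,50,50,50,50,50,50,50,50,50]
}}

```text
time: 9.65
tool_pos: [451.2, 142.0, 207.1]
tcp_rot: [[-1.0, 0.003, -0.0], [0.003, 1.0, -0.0], [0.0, -0.0, -1.0]]
wrist_force: [0.7, -0.8, -2.7]
grip_width: 56.6
finger_force: 44.4
```

Request:
{"op": "move_arm", "data": {
  "twist": [
    [0,0,0],
    [0,0,0],
    [0,0,0],
    [0,0,0]
  ],
  "delta_pos": [
    [0,0,1],
    [0,0,2],
    [0,0,2.6],
    [0,0,2.6]
  ],
  "fingers": [50,50,50,50]
}}

```text
time: 10.05
tool_pos: [450.6, 141.0, 179.9]
tcp_rot: [[-1.0, 0.005, -0.002], [0.005, 1.0, -0.001], [0.002, -0.001, -1.0]]
wrist_force: [0.4, 1.0, -3.6]
grip_width: 56.3
finger_force: 44.3
```

```bash
python3 - <<'E'
from h import *
np.set_printoptions(precision=3,suppress=True)
s=observe();T=np.array(s["tool_pos"])
print(s["time"],T,np.array(s["tcp_rot"]),s["wrist_force"],s["qpos"],s["grip_width"])
I=[]
a=np.linspace(0,2*np.pi,24,endpoint=False)
for n in("side","top"):
    p=capture(n);q=proj(p,[450.7,142,125])[0].astype(int);im=p["color"][q[1]-45:q[1]+45,q[0]-40:q[0]+40,::-1]
    I.append(cv2.resize(cv2.convertScaleAbs(im,alpha=1.8),None,fx=5,fy=5,interpolation=cv2.INTER_CUBIC))
cv2.imwrite("pics/d.png",np.hstack(I))
E
```

```text
10.05 [450.628 140.964 179.878] [[-1.     0.005 -0.002]
 [ 0.005  1.    -0.001]
 [ 0.002 -0.001 -1.   ]] [ 0.387  0.968 -3.58 ] [-44.807   1.641  22.429 111.536  -0.664  67.071  67.593] 56.33250498772092
```

View pics/d.png

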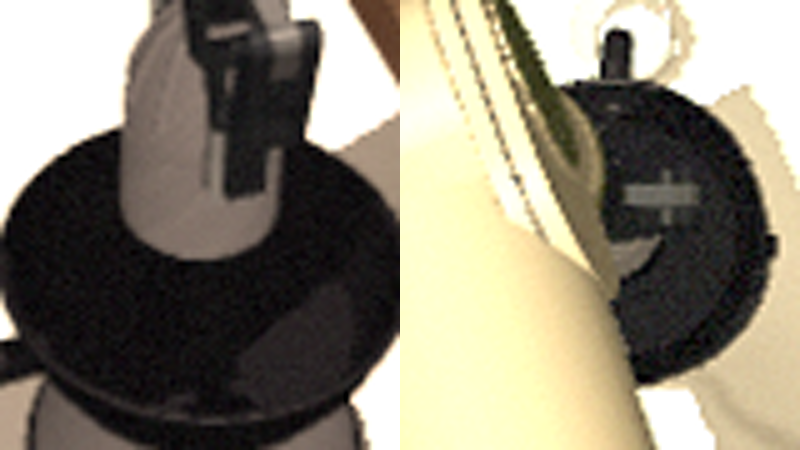

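```bash
python3 - <<'E'
from h import *
from scipy.optimize import least_squares
np.set_printoptions(precision=2,suppress=True)
p=capture("side");T=np.array(observe()["tool_pos"]);print(T,observe()["wrist_force"])
g=cv2.GaussianBlur(cv2.cvtColor(p["color"],cv2.COLOR_RGB2GRAY).astype(np.float32),(0,0),.7)
a=np.linspace(0,2*np.pi,360,endpoint=False)
def fit(c,z,R,rr,sign,aok):
    pts=[]
    for t in a:
        X=np.c_[c[0]+rr*np.cos(t),c[1]+rr*np.sin(t),np.full(len(rr),z)]
        u=proj(p,X).astype(np.float32); v=cv2.remap(g,u[:,0][None],u[:,1][None],1)[0]
        d=sign*np.gradient(v);i=d.argmax()
        if d[i]>2 and aok(t): pts.append((*X[i,:2],t))
    pts=np.array(pts)
    f=lambda x:np.hypot(pts[:,0]-x[0],pts[:,1]-x[1])-x[2]
    f2=lambda x:np.hypot(pts[:,0]-x[0],pts[:,1]-x[1])-R
    s=least_squares(f2,c,loss="soft_l1",f_scale=.7);s3=least_squares(f,[*c,R],loss="soft_l1",f_scale=.7)
    print(len(pts),s.x,np.median(abs(f2(s.x))),"free R",s3.x)
th=np.arctan2(755-142,693-450)
near=lambda t:np.cos(t-th)>0.1
for dz in(-1,0,1): fit([450.7,142],T[2]-37.5+dz,29,np.arange(22,36,.25),-1,near)
fit([450.7,142],112,77,np.arange(68,90,.5),1,near)
fit([450.7,142],112,77,np.arange(68,90,.5),1,lambda t:True)
E
```

```text
[451.4  141.69 181.39] [-0.17 -0.67 -3.92]
168 [453.96 143.02] 0.2728142760327774 free R [454.1  143.44  28.65]
168 [454.31 143.82] 0.3375396169204361 free R [454.46 144.28  28.62]
168 [454.68 144.65] 0.3858597041588414 free R [454.91 145.42  28.37]
128 [454.95 153.03] 1.5006058716850887 free R [455.81 154.92  75.52]
273 [451.46 145.54] 1.8428942452723476 free R [451.96 146.89  79.53]
```

Request:
{"op": "move_arm", "data": {
  "twist": [
    [0,0,0],
    [0,0,0],
    [0,0,0],
    [0,0,0],
    [0,0,0],
    [0,0,0],
    [0,0,0]
  ],
  "delta_pos": [
    [0,0,0.8],
    [0,0,1.6],
    [0,0,2.2],
    [0,0,2.5],
    [0,0,2.5],
    [0,0,2.5],
    [0,0,2.5]
  ],
  "fingers": [50,50,50,50,50,50,50],
  "squeeze": 25
}}

```text
time: 10.9
tool_pos: [451.4, 141.9, 156.5]
tcp_rot: [[-1.0, 0.004, 0.0], [0.004, 1.0, 0.0], [-0.0, 0.0, -1.0]]
wrist_force: [-0.1, -0.1, -3.0]
grip_width: 56.5
finger_force: 44.4
```

Request:
{"op": "move_arm", "data": {
  "twist": [
    [0,0,0],
    [0,0,0],
    [0,0,0],
    [0,0,0],
    [0,0,0]
  ],
  "delta_pos": [
    [0,0,0.1],
    [0,0,0.2],
    [0,0,0.3],
    [0,0,0.4],
    [0,0,0.4]
  ],
  "fingers": [50,50,50,50,50]
}}

```text
time: 11.4
tool_pos: [451.1, 141.8, 152.0]
tcp_rot: [[-1.0, 0.004, -0.0], [0.004, 1.0, -0.0], [0.0, -0.0, -1.0]]
wrist_force: [0.2, 0.4, -2.8]
grip_width: 56.8
finger_force: 44.4
```

Request:
{"op": "move_arm", "data": {
  "twist": [
    [0,0,0],
    [0,0,0],
    [0,0,0],
    [0,0,0]
  ],
  "delta_pos": [
    [0,0,0.07],
    [0,0,0.14],
    [0,0,0.2],
    [0,0,0.2]
  ],
  "fingers": [50,50,50,50]
}}

```text
time: 11.8
tool_pos: [451.2, 141.8, 150.1]
tcp_rot: [[-1.0, 0.004, -0.0], [0.004, 1.0, 0.0], [0.0, 0.0, -1.0]]
wrist_force: [0.1, -0.8, -3.1]
grip_width: 56.5
finger_force: 44.4
```

Request:
{"op": "move_arm", "data": {
  "twist": [
    [0,0,0],
    [0,0,0],
    [0,0,0],
    [0,0,0]
  ],
  "delta_pos": [
    [0,0,0.07],
    [0,0,0.14],
    [0,0,0.2],
    [0,0,0.2]
  ],
  "fingers": [50,50,50,50]
}}

```text
time: 12.2
tool_pos: [451.2, 141.8, 148.1]
tcp_rot: [[-1.0, 0.004, -0.0], [0.004, 1.0, -0.0], [0.0, -0.0, -1.0]]
wrist_force: [0.4, 0.1, -2.2]
grip_width: 57.1
finger_force: 44.4
```

Request:
{"op": "move_arm", "data": {
  "twist": [
    [0,0,0],
    [0,0,0],
    [0,0,0],
    [0,0,0]
  ],
  "delta_pos": [
    [0,0,0.07],
    [0,0,0.14],
    [0,0,0.2],
    [0,0,0.2]
  ],
  "fingers": [50,50,50,50]
}}

```text
time: 12.6
tool_pos: [451.2, 141.9, 146.1]
tcp_rot: [[-1.0, 0.004, -0.0], [0.004, 1.0, 0.0], [0.0, 0.0, -1.0]]
wrist_force: [-0.7, 0.4, -3.1]
grip_width: 56.8
finger_force: 44.4
```

Request:
{"op": "move_arm", "data": {
  "twist": [
    [0,0,0],
    [0,0,0],
    [0,0,0],
    [0,0,0]
  ],
  "delta_pos": [
    [0,0,0.07],
    [0,0,0.14],
    [0,0,0.2],
    [0,0,0.2]
  ],
  "fingers": [50,50,50,50]
}}

```text
time: 13.0
tool_pos: [451.2, 141.9, 144.1]
tcp_rot: [[-1.0, 0.004, -0.0], [0.004, 1.0, 0.0], [0.0, 0.0, -1.0]]
wrist_force: [-0.4, 1.3, -3.5]
grip_width: 57.0
finger_force: 44.3
```

Request:
{"op": "move_arm", "data": {
  "twist": [
    [0,0,0],
    [0,0,0],
    [0,0,0],
    [0,0,0]
  ],
  "delta_pos": [
    [0,0,0.07],
    [0,0,0.14],
    [0,0,0.2],
    [0,0,0.2]
  ],
  "fingers": [50,50,50,50]
}}

```text
time: 13.4
tool_pos: [451.2, 141.8, 142.1]
tcp_rot: [[-1.0, 0.004, -0.0], [0.004, 1.0, 0.0], [0.0, 0.0, -1.0]]
wrist_force: [0.2, 1.5, -2.7]
grip_width: 56.6
finger_force: 44.3
```

Request:
{"op": "move_arm", "data": {
  "twist": [
    [0,0,0],
    [0,0,0],
    [0,0,0],
    [0,0,0]
  ],
  "delta_pos": [
    [0,0,0.06],
    [0,0,0.12],
    [0,0,0.15],
    [0,0,0.15]
  ],
  "fingers": [50,50,50,50]
}}

```text
time: 13.8
tool_pos: [451.2, 141.8, 140.7]
tcp_rot: [[-1.0, 0.004, -0.0], [0.004, 1.0, 0.0], [0.0, 0.0, -1.0]]
wrist_force: [-0.6, 0.6, -3.4]
grip_width: 56.4
finger_force: 44.4
```

Request:
{"op": "move_arm", "data": {
  "twist": [
    [0,0,0],
    [0,0,0],
    [0,0,0],
    [0,0,0]
  ],
  "delta_pos": [
    [0,0,0.06],
    [0,0,0.12],
    [0,0,0.15],
    [0,0,0.15]
  ],
  "fingers": [50,50,50,50]
}}

```text
time: 14.2
tool_pos: [451.2, 141.8, 139.1]
tcp_rot: [[-1.0, 0.004, -0.0], [0.004, 1.0, 0.0], [0.0, 0.0, -1.0]]
wrist_force: [-0.6, 2.0, -2.6]
grip_width: 56.8
finger_force: 44.4
```

Request:
{"op": "move_arm", "data": {
  "twist": [
    [0,0,0],
    [0,0,0],
    [0,0,0],
    [0,0,0]
  ],
  "delta_pos": [
    [0,0,0.06],
    [0,0,0.12],
    [0,0,0.15],
    [0,0,0.15]
  ],
  "fingers": [50,50,50,50]
}}

```text
time: 14.6
tool_pos: [451.2, 141.8, 137.6]
tcp_rot: [[-1.0, 0.004, -0.0], [0.004, 1.0, 0.0], [0.0, 0.0, -1.0]]
wrist_force: [-0.9, 2.3, -2.3]
grip_width: 56.7
finger_force: 44.4
```

Request:
{"op": "move_arm", "data": {
  "twist": [
    [0,0,0],
    [0,0,0],
    [0,0,0]
  ],
  "delta_pos": [
    [0.03,0.05,0],
    [0.05,0.1,0],
    [0.05,0.1,0]
  ],
  "fingers": [50,50,50]
}}

```text
time: 14.9
tool_pos: [450.9, 142.7, 137.8]
tcp_rot: [[-1.0, 0.004, 0.0], [0.004, 1.0, -0.0], [-0.0, -0.0, -1.0]]
wrist_force: [-0.3, -0.4, -3.2]
grip_width: 56.9
finger_force: 44.4
```

Request:
{"op": "move_arm", "data": {
  "twist": [
    [0,0,0],
    [0,0,0],
    [0,0,0],
    [0,0,0]
  ],
  "delta_pos": [
    [0,0,0.06],
    [0,0,0.12],
    [0,0,0.15],
    [0,0,0.15]
  ],
  "fingers": [50,50,50,50]
}}

```text
time: 15.3
tool_pos: [450.7, 142.8, 136.1]
tcp_rot: [[-1.0, 0.004, -0.0], [0.004, 1.0, 0.0], [0.0, 0.0, -1.0]]
wrist_force: [-0.2, -0.3, -2.7]
grip_width: 56.9
finger_force: 44.4
```

```bash
python3 - <<'E'
from h import *
print([np.round(np.r_[(s:=observe())["wrist_force"],s["torque"]],2) for _ in (capture("top"),capture("top"),capture("top"))])
E
```

```text
[array([-0.03,  0.41, -3.02, -0.02, -0.  , -0.  ]), array([-0.03,  0.41, -3.02, -0.02, -0.  , -0.  ]), array([-0.03,  0.41, -3.02, -0.02, -0.  , -0.  ])]
```

Request:
{"op": "move_arm", "data": {
  "twist": [
    [0,0,0],
    [0,0,0],
    [0,0,0],
    [0,0,0]
  ],
  "delta_pos": [
    [0,0.1,0],
    [0,0.2,0],
    [0,0.2,0],
    [0,0.2,0]
  ],
  "fingers": [50,50,50,50]
}}

```text
time: 15.85
tool_pos: [450.7, 144.9, 136.2]
tcp_rot: [[-1.0, 0.004, -0.0], [0.004, 1.0, 0.0], [0.0, 0.0, -1.0]]
wrist_force: [0.1, -0.2, -2.6]
grip_width: 56.7
finger_force: 44.4
```

Request:
{"op": "move_arm", "data": {
  "twist": [
    [0,0,0],
    [0,0,0],
    [0,0,0],
    [0,0,0]
  ],
  "delta_pos": [
    [0,0.05,0],
    [0,0.1,0],
    [0,0.1,0],
    [0,0.1,0]
  ],
  "fingers": [50,50,50,50]
}}

```text
time: 16.25
tool_pos: [450.6, 145.6, 136.1]
tcp_rot: [[-1.0, 0.004, -0.0], [0.004, 1.0, -0.0], [0.0, -0.0, -1.0]]
wrist_force: [-2.0, -0.9, -1.6]
grip_width: 56.3
finger_force: 44.4
```

Request:
{"op": "move_arm", "data": {
  "twist": [
    [0,0,0],
    [0,0,0],
    [0,0,0],
    [0,0,0]
  ],
  "delta_pos": [
    [0.0,-0.1,0],
    [0.1,-0.19,0],
    [0.22,-0.19,0],
    [0.22,-0.19,0]
  ],
  "fingers": [50,50,50,50]
}}

```text
time: 16.65
tool_pos: [448.5, 144.0, 136.3]
tcp_rot: [[-1.0, 0.004, 0.0], [0.004, 1.0, 0.0], [-0.0, 0.0, -1.0]]
wrist_force: [0.2, 0.5, -2.9]
grip_width: 56.8
finger_force: 44.4
```

Request:
{"op": "move_arm", "data": {
  "twist": [
    [0,0,0],
    [0,0,0],
    [0,0,0],
    [0,0,0]
  ],
  "delta_pos": [
    [0,0,0.06],
    [0,0,0.12],
    [0,0,0.2],
    [0,0,0.2]
  ],
  "fingers": [50,50,50,50]
}}

```text
time: 17.05
tool_pos: [448.5, 143.9, 134.1]
tcp_rot: [[-1.0, 0.004, -0.0], [0.004, 1.0, 0.0], [0.0, 0.0, -1.0]]
wrist_force: [0.3, 0.6, -2.9]
grip_width: 56.5
finger_force: 44.4
```

Request:
{"op": "move_arm", "data": {
  "twist": [
    [0,0,0],
    [0,0,0],
    [0,0,0],
    [0,0,0]
  ],
  "delta_pos": [
    [0,0,0.06],
    [0,0,0.12],
    [0,0,0.15],
    [0,0,0.15]
  ],
  "fingers": [50,50,50,50]
}}

```text
time: 17.45
tool_pos: [448.5, 143.9, 132.7]
tcp_rot: [[-1.0, 0.004, -0.0], [0.004, 1.0, 0.0], [0.0, 0.0, -1.0]]
wrist_force: [-0.0, -1.3, -2.5]
grip_width: 56.5
finger_force: 44.4
```

Request:
{"op": "move_arm", "data": {
  "twist": [
    [0,0,0],
    [0,0,0],
    [0,0,0],
    [0,0,0]
  ],
  "delta_pos": [
    [0,0,0.05],
    [0,0,0.1],
    [0,0,0.1],
    [0,0,0.1]
  ],
  "fingers": [50,50,50,50]
}}

```text
time: 17.85
tool_pos: [448.5, 143.9, 131.7]
tcp_rot: [[-1.0, 0.004, -0.0], [0.004, 1.0, 0.0], [0.0, 0.0, -1.0]]
wrist_force: [-0.5, 0.9, -3.6]
grip_width: 57.1
finger_force: 44.4
```

Request:
{"op": "move_arm", "data": {
  "twist": [
    [0,0,0],
    [0,0,0],
    [0,0,0],
    [0,0,0]
  ],
  "delta_pos": [
    [0,0,0.05],
    [0,0,0.1],
    [0,0,0.1],
    [0,0,0.1]
  ],
  "fingers": [50,50,50,50]
}}

```text
time: 18.25
tool_pos: [448.7, 144.0, 131.0]
tcp_rot: [[-1.0, 0.004, 0.0], [0.004, 1.0, 0.0], [-0.0, 0.0, -1.0]]
wrist_force: [-0.9, -0.4, 2.1]
grip_width: 56.6
finger_force: 44.9
```

```bash
python3 - <<'E'
from h import *
s=observe();print(np.round(np.r_[s["tool_pos"],s["wrist_force"],s["torque"],s["qpos"]],2))
E
```

```text
[ 4.4868e+02  1.4398e+02  1.3097e+02 -8.7000e-01 -4.2000e-01  2.1200e+00
 -1.6000e-01  2.7000e-01 -4.0000e-02 -4.4660e+01  4.7200e+00  2.2370e+01
  1.1497e+02 -2.0700e+00  6.0660e+01  6.8430e+01]
```

Request:
{"op": "move_arm", "data": {
  "twist": [
    [0,0,0],
    [0,0,0],
    [0,0,2.5],
    [0,0,5],
    [0,0,5]
  ],
  "delta_pos": [
    [0,0,0.06],
    [0,0,0.12],
    [0,0.011,0.12],
    [0,0.022,0.12],
    [0,0.022,0.12]
  ],
  "fingers": [50,50,50,50,50]
}}

```text
time: 18.75
tool_pos: [449.1, 144.7, 129.9]
tcp_rot: [[-0.996, 0.091, 0.001], [0.091, 0.996, 0.001], [-0.001, 0.001, -1.0]]
wrist_force: [0.6, 2.1, 3.0]
grip_width: 56.7
finger_force: 45.0
```

Request:
{"op": "move_arm", "data": {
  "twist": [
    [0,0,2],
    [0,0,4],
    [0,0,5],
    [0,0,5]
  ],
  "delta_pos": [
    [0,0.01,0],
    [0,0.02,0],
    [0,0.022,0],
    [0,0.022,0]
  ],
  "fingers": [50,50,50,50]
}}

```text
time: 19.15
tool_pos: [449.2, 144.9, 129.9]
tcp_rot: [[-0.984, 0.176, 0.002], [0.176, 0.984, 0.001], [-0.001, 0.001, -1.0]]
wrist_force: [1.0, 3.8, 2.9]
grip_width: 56.5
finger_force: 45.0
```

Request:
{"op": "move_arm", "data": {
  "twist": [
    [0,0,2],
    [0,0,4],
    [0,0,5],
    [0,0,5]
  ],
  "delta_pos": [
    [0,0.03,0],
    [0,0.06,0],
    [0,0.08,0],
    [0,0.08,0]
  ],
  "fingers": [50,50,50,50]
}}

```text
time: 19.55
tool_pos: [449.1, 145.2, 129.8]
tcp_rot: [[-0.965, 0.262, 0.001], [0.262, 0.965, 0.0], [-0.001, 0.001, -1.0]]
wrist_force: [2.8, 1.8, 3.7]
grip_width: 56.8
finger_force: 45.0
```

```bash
python3 - <<'E'
from h import *
s=observe();print(np.round(np.r_[s["tool_pos"],s["wrist_force"],s["torque"]],2),s["time"])
E
```

```text
[ 4.4915e+02  1.4522e+02  1.2975e+02  2.7900e+00  1.8100e+00  3.7100e+00
  4.3000e-01 -7.5000e-01  5.0000e-02] 19.55
```

Request:
{"op": "move_arm", "data": {
  "twist": [
    [0,0,2],
    [0,0,4],
    [0,0,5],
    [0,0,5]
  ],
  "delta_pos": [
    [0,0.01,0],
    [0,0.02,0],
    [0,0.022,0],
    [0,0.022,0]
  ],
  "fingers": [50,50,50,50]
}}

```text
time: 19.95
tool_pos: [449.0, 145.4, 129.6]
tcp_rot: [[-0.939, 0.345, 0.001], [0.345, 0.939, 0.0], [-0.0, 0.0, -1.0]]
wrist_force: [3.4, 2.1, 3.4]
grip_width: 56.6
finger_force: 45.0
```

Request:
{"op": "move_arm", "data": {
  "twist": [
    [0,0,2],
    [0,0,4],
    [0,0,5],
    [0,0,5]
  ],
  "delta_pos": [
    [-0.025,0.02,0],
    [-0.05,0.04,0],
    [-0.05,0.04,0],
    [-0.05,0.04,0]
  ],
  "fingers": [50,50,50,50]
}}

```text
time: 20.35
tool_pos: [449.4, 145.6, 129.5]
tcp_rot: [[-0.905, 0.426, 0.0], [0.426, 0.905, 0.0], [0.0, 0.0, -1.0]]
wrist_force: [2.3, 1.6, 3.5]
grip_width: 56.7
finger_force: 45.0
```

Request:
{"op": "move_arm", "data": {
  "twist": [
    [0,0,2],
    [0,0,4],
    [0,0,5],
    [0,0,5]
  ],
  "delta_pos": [
    [0,0.01,0],
    [0,0.02,0],
    [0,0.022,0],
    [0,0.022,0]
  ],
  "fingers": [50,50,50,50]
}}

```text
time: 20.75
tool_pos: [449.5, 145.7, 129.5]
tcp_rot: [[-0.864, 0.503, 0.0], [0.503, 0.864, 0.0], [-0.0, 0.0, -1.0]]
wrist_force: [3.0, 1.1, 3.8]
grip_width: 56.8
finger_force: 45.0
```

Request:
{"op": "move_arm", "data": {
  "twist": [
    [0,0,2],
    [0,0,4],
    [0,0,5],
    [0,0,5]
  ],
  "delta_pos": [
    [0,0.01,0],
    [0,0.02,0],
    [0,0.022,0],
    [0,0.022,0]
  ],
  "fingers": [50,50,50,50]
}}

```text
time: 21.15
tool_pos: [449.6, 145.8, 129.5]
tcp_rot: [[-0.817, 0.576, 0.0], [0.576, 0.817, -0.0], [-0.0, -0.0, -1.0]]
wrist_force: [3.6, 0.8, 4.1]
grip_width: 56.6
finger_force: 45.0
```

Request:
{"op": "move_arm", "data": {
  "twist": [
    [0,0,2],
    [0,0,4],
    [0,0,5],
    [0,0,5]
  ],
  "delta_pos": [
    [-0.02,0.02,0],
    [-0.04,0.05,0],
    [-0.04,0.05,0],
    [-0.04,0.05,0]
  ],
  "fingers": [50,50,50,50]
}}

```text
time: 21.55
tool_pos: [450.2, 146.0, 129.5]
tcp_rot: [[-0.764, 0.645, -0.0], [0.645, 0.764, -0.0], [0.0, -0.0, -1.0]]
wrist_force: [2.7, 1.7, 4.1]
grip_width: 56.7
finger_force: 45.0
```

Request:
{"op": "move_arm", "data": {
  "twist": [
    [0,0,2],
    [0,0,4],
    [0,0,5],
    [0,0,5]
  ],
  "delta_pos": [
    [0,0.01,0],
    [0,0.02,0],
    [0,0.022,0],
    [0,0.022,0]
  ],
  "fingers": [50,50,50,50]
}}

```text
time: 21.95
tool_pos: [450.4, 146.2, 129.5]
tcp_rot: [[-0.705, 0.709, 0.0], [0.709, 0.705, -0.0], [-0.0, 0.0, -1.0]]
wrist_force: [4.5, 0.7, 4.5]
grip_width: 56.4
finger_force: 45.0
```

Request:
{"op": "move_arm", "data": {
  "twist": [
    [0,0,2],
    [0,0,4],
    [0,0,5],
    [0,0,5]
  ],
  "delta_pos": [
    [-0.03,0.03,0],
    [-0.05,0.06,0],
    [-0.05,0.06,0],
    [-0.05,0.06,0]
  ],
  "fingers": [50,50,50,50]
}}

```text
time: 22.35
tool_pos: [451.0, 146.3, 129.5]
tcp_rot: [[-0.64, 0.768, -0.0], [0.768, 0.64, -0.0], [0.0, -0.0, -1.0]]
wrist_force: [2.0, 1.2, 3.8]
grip_width: 56.6
finger_force: 45.0
```

Request:
{"op": "move_arm", "data": {
  "twist": [
    [0,0,2],
    [0,0,4],
    [0,0,5],
    [0,0,5]
  ],
  "delta_pos": [
    [0,0.01,0],
    [0,0.02,0],
    [0,0.022,0],
    [0,0.022,0]
  ],
  "fingers": [50,50,50,50]
}}

```text
time: 22.75
tool_pos: [451.3, 146.4, 129.5]
tcp_rot: [[-0.571, 0.821, 0.0], [0.821, 0.571, -0.0], [-0.0, 0.0, -1.0]]
wrist_force: [3.5, -0.0, 3.7]
grip_width: 56.7
finger_force: 45.0
```

Request:
{"op": "move_arm", "data": {
  "twist": [
    [0,0,2],
    [0,0,4],
    [0,0,5],
    [0,0,5]
  ],
  "delta_pos": [
    [0,0.01,0],
    [0,0.02,0],
    [0,0.022,0],
    [0,0.022,0]
  ],
  "fingers": [50,50,50,50]
}}

```text
time: 23.15
tool_pos: [451.5, 146.5, 129.5]
tcp_rot: [[-0.497, 0.868, -0.0], [0.868, 0.497, -0.0], [-0.0, -0.0, -1.0]]
wrist_force: [3.3, 0.4, 3.7]
grip_width: 56.6
finger_force: 45.0
```

Request:
{"op": "move_arm", "data": {
  "twist": [
    [0,0,2],
    [0,0,4],
    [0,0,5],
    [0,0,5]
  ],
  "delta_pos": [
    [0,0.02,0],
    [0,0.03,0],
    [0,0.04,0],
    [0,0.04,0]
  ],
  "fingers": [50,50,50,50]
}}

```text
time: 23.55
tool_pos: [451.8, 146.7, 129.4]
tcp_rot: [[-0.42, 0.908, -0.0], [0.908, 0.42, -0.0], [-0.0, -0.0, -1.0]]
wrist_force: [3.1, -0.5, 4.4]
grip_width: 56.9
finger_force: 45.0
```

Request:
{"op": "move_arm", "data": {
  "twist": [
    [0,0,2],
    [0,0,4],
    [0,0,5],
    [0,0,5]
  ],
  "delta_pos": [
    [0,0.01,0],
    [0,0.02,0],
    [0,0.022,0],
    [0,0.022,0]
  ],
  "fingers": [50,50,50,50]
}}

```text
time: 23.95
tool_pos: [450.7, 146.6, 128.5]
tcp_rot: [[-0.339, 0.941, -0.003], [0.941, 0.339, -0.001], [0.0, -0.003, -1.0]]
wrist_force: [0.8, -0.0, -2.7]
grip_width: 56.7
finger_force: 44.4
```

Request:
{"op": "move_arm", "data": {
  "twist": [
    [0,0,0],
    [0,0,0],
    [0,0,0],
    [0,0,0]
  ],
  "delta_pos": [
    [0,0,0.07],
    [0,0,0.14],
    [0,0,0.2],
    [0,0,0.2]
  ],
  "fingers": [50,50,50,50]
}}

```text
time: 24.35
tool_pos: [451.8, 146.9, 127.3]
tcp_rot: [[-0.339, 0.941, -0.0], [0.941, 0.339, -0.0], [0.0, -0.0, -1.0]]
wrist_force: [0.2, -0.2, -2.4]
grip_width: 57.0
finger_force: 44.4
```

Request:
{"op": "move_arm", "data": {
  "twist": [
    [0,0,0],
    [0,0,0],
    [0,0,0],
    [0,0,0]
  ],
  "delta_pos": [
    [0,0,0.07],
    [0,0,0.14],
    [0,0,0.2],
    [0,0,0.2]
  ],
  "fingers": [50,50,50,50]
}}

```text
time: 24.75
tool_pos: [451.9, 146.9, 125.4]
tcp_rot: [[-0.338, 0.941, -0.0], [0.941, 0.338, 0.0], [0.0, -0.0, -1.0]]
wrist_force: [0.4, 0.1, -2.9]
grip_width: 56.8
finger_force: 44.4
```

Request:
{"op": "move_arm", "data": {
  "twist": [
    [0,0,0],
    [0,0,0],
    [0,0,0],
    [0,0,0]
  ],
  "delta_pos": [
    [0,0,0.05],
    [0,0,0.1],
    [0,0,0.12],
    [0,0,0.12]
  ],
  "fingers": [50,50,50,50]
}}

```text
time: 25.15
tool_pos: [451.9, 146.9, 124.3]
tcp_rot: [[-0.338, 0.941, -0.0], [0.941, 0.338, 0.0], [0.0, -0.0, -1.0]]
wrist_force: [-1.1, 0.1, -2.3]
grip_width: 56.6
finger_force: 44.4
```

Request:
{"op": "move_arm", "data": {
  "twist": [
    [0,0,0],
    [0,0,0],
    [0,0,0],
    [0,0,0]
  ],
  "delta_pos": [
    [0,0,0.05],
    [0,0,0.1],
    [0,0,0.12],
    [0,0,0.12]
  ],
  "fingers": [50,50,50,50]
}}

```text
time: 25.55
tool_pos: [452.1, 147.0, 123.3]
tcp_rot: [[-0.338, 0.941, 0.0], [0.941, 0.338, 0.0], [0.0, 0.0, -1.0]]
wrist_force: [-1.8, 0.5, 2.1]
grip_width: 56.8
finger_force: 44.9
```

Request:
{"op": "move_arm", "data": {
  "twist": [
    [0,0,0],
    [0,0,0],
    [0,0,0],
    [0,0,0],
    [0,0,0],
    [0,0,0],
    [0,0,0],
    [0,0,0]
  ],
  "delta_pos": [
    [0,0,-0.03],
    [0,0,-0.03],
    [0,0,-0.03],
    [0,0,-0.03],
    [0,0,-0.03],
    [0,0,-0.03],
    [0,0,-0.03],
    [0,0,-0.03]
  ],
  "fingers": [50,70,85,100,100,100,100,100]
}}

```text
time: 26.35
tool_pos: [452.0, 146.9, 123.4]
tcp_rot: [[-0.338, 0.941, 0.0], [0.941, 0.338, 0.0], [0.0, 0.0, -1.0]]
wrist_force: [-0.6, 0.8, 0.3]
grip_width: 85.3
finger_force: 0.0
```

Request:
{"op": "move_arm", "data": {
  "twist": [
    [0,0,0],
    [0,0,0],
    [0,0,0],
    [0,0,0],
    [0,0,0],
    [0,0,0],
    [0,0,0],
    [0,0,0]
  ],
  "delta_pos": [
    [0,0,-0.5],
    [0,0,-1.5],
    [0,0,-3],
    [0,0,-6],
    [0,0,-10],
    [0,0,-14],
    [0,0,-16],
    [0,0,-16]
  ],
  "fingers": [100,100,100,100,100,100,100,100]
}}

```text
time: 27.15
tool_pos: [453.3, 147.3, 287.4]
tcp_rot: [[-0.338, 0.941, 0.005], [0.941, 0.338, 0.003], [0.001, 0.006, -1.0]]
wrist_force: [0.4, 0.0, -0.5]
grip_width: 85.5
finger_force: 0.0
```

```bash
python3 - <<'E'
from h import *
np.set_printoptions(precision=2,suppress=True)
s=observe();print(s["time"],s["tool_pos"],s["wrist_force"],s["grip_width"])
p=capture("side");q=proj(p,[450.7,143,135])[0].astype(int)
print(proj(p,[[451,143.5,184]])-q+[50,50],proj(p,[[451,143.5,192]])-q+[50,50])
cv2.imwrite("pics/e.png",cv2.resize(cv2.convertScaleAbs(p["color"][q[1]-50:q[1]+50,q[0]-50:q[0]+50,::-1],alpha=1.5),None,fx=6,fy=6,interpolation=cv2.INTER_CUBIC))
E
```

```text
27.15 [453.33 147.29 287.38] [ 0.38  0.02 -0.49] 85.48144509118254
[[51.46 31.49]] [[51.63 28.24]]
```

View pics/e.png

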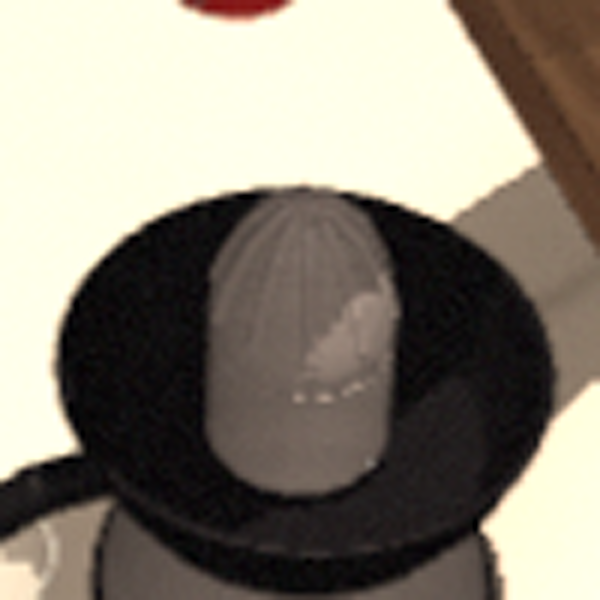

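The picture shows the cone upright in the bowl with its apex at about row 31 of the crop. The fully-down prediction is 31.5, and a key still riding on the face would be at 28. The gripper is clear.

```bash
python3 -c "
from station import *
print(sign_off())"
```

```text
the job is handed in; nothing more can be done
None
```

The reamer cone's key dropped into a keyway after about 70° of light turning; it is now fully down, upright and released, and the job was handed in at about 27 s (no verdict was returned).

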